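# Back off a coffee grinder's burr collar by two counted turns

## Robot

A 7-joint arm with a two-finger parallel gripper is mounted at the origin on the work surface. World frame = base frame: x ahead of the robot, y to its left, z up, the work surface at z = 0. Lengths are in m, angles in rad, forces in N, time in s.
With the tool pointing down it reaches from about 0.425 to 0.875 m from the base axis. Payload 4.7 kg.
Tool frame: the origin (TCP) lies midway between the tips of the shut fingers; the grasp point (between the pads) lies hold_point_z behind it (hold_point_z is the distance from the TCP to the grasp point, in m); x points along the fingers, z is the direction in which the jaws open and shut, and the axes are right-handed (so a half turn about x gives the same grasp; the last joint's range is limited). The gripper opens to 85 mm and grips with 20 to 120 N. Pads are 22 mm wide; open, the fingers measure 114 mm over their backs; the gripper's body (76 mm by 85 mm) begins 54 mm behind the grasp point. The pads swing forward as they close: fully open they stand 13 mm farther back than shut.
Start: joints at [-1.326, 0.321, -0.07, 1.45, 0.023, 1.371, -0.057], TCP at [0.149, 0.633, 0.231] pointing down, gripper open.
Joint ranges: [-2.86, 2.86], [-0.3, 2.09], [-1.38, 1.24], [0.06, 2.45], [-1.56, 4.7], [0.09, 2.05], [-2.69, 2.69]. Speed limits (rad/s): [2.57, 2.57, 3.14, 3.14, 3.14, 3.14, 3.14].

## Interface

Orientations are given as a 3x3 rotation matrix whose columns are the frame's x, y, z axes.
In Python, from rig import * gives the robot as it stands. The module is installed in compiled form; this text tells all that it offers. Calls block until the motion is done:
- goto(position, orientation): joint-space move of the TCP to a pose.
- servo_line(position, ori=None, vel=0.15, stop_force=None): straight line of the TCP; ori=None keeps the orientation; vel is the mean speed in m/s. With stop_force (N) it stops when the force on the tool has changed by that much, and returns True; else False.
- goto_joints(angles): joint-space move.
- command_gripper(opening, newtons=None): finger opening in m; newtons is the grip in N (None keeps the last); returns when the fingers have stopped.
- sleep(seconds).
- ik(position, orientation): joint angles nearest the present ones, or None.
- get_state(): the state.
- get_image(name): name is "side" or "top"; returns a dict with "image" (420x560x3 uint8, red, green, blue), "vfov" (degrees; the focal length in pixels is half the picture's height over the tangent of half this angle, whatever the lens; pixels are square), "cx", "cy" (the principal point, pixels), "R" (3x3) and "t" (3): a world point X has camera coordinates R X + t. Camera axes: x right, y down, z forward; pixel columns grow to the right and rows downward; lengths in m; the calibration is good to about 2 mm. A picture is of the moment at which its call begins. There is no depth.
A pose or a line that the arm cannot do raises PlanningError and nothing moves.
- finish_job(): hands the job in, once; it reports no verdict.
Trained networks look in the newest picture that a camera, given by its name, has taken for a name from the list of things; names that differ only in an ending like _2 or _b are one class to them, and where a whole thing is asked for, a point or a joint stands for the part that bears it (a point fixed in the world has none). Each returns a list of dicts, best first, with "score" (0 to 1); they miss things now and then, are a little off and sometimes report something else, mostly with a low value. They report only what shows in the picture. A call takes as long as a camera call.
- trace(label, camera): "pixels" (420x560 bool, what is visible of it) and "extent" ([left, top, right, bottom] in pixels, round what is visible of it).
The state is a dict: "time": time; "joint_pos": joint angles; "qd": joint speeds; "tau": joint torques, N m; "tool_pos": TCP position; "eef_rot": TCP orientation; "ft_force": force on the tool from outside, world axes, zero at the start; "wrist_torque": the same for the moment, N m; "width": finger opening in m.
Only numpy, scipy, OpenCV 4.12 (cv2) and the standard library are available. Lean on these libraries where they do the work, as an engineer would, in place of code of your own. Each camera call takes 0.05 s, during which the arm holds its last target.

## Task

The coffee grinder has its hopper off for cleaning: loosen its knurled burr collar by rolling a closed fingertip along the outside of the rim, anticlockwise seen from above. Bring the dark line on the collar round to the pointer at the front of the grinder, then count two full turns more and stop with the line back at the pointer. Do not grip or force the collar, do not pick anything up, leave everything else standing where it is, and finish with the hand clear.

Things in the scene. Friction and masses are not known exactly. Their poses are not given: they have to be found in the camera images.
- grinder: compact coffee grinder, dark metal, fixed. Origin: centre of its underside, below the collar's axis; x to its back, y to its left, z up. Foot 255 x 160 mm (x -160 to +95 mm), 30 mm high; motor housing 170 x 150 mm (x -75 to +95 mm) with a flat top, the shoulder, 200 mm up; spout in front, to x -117 mm, below 180 mm. Only the collar and its neck stand above the shoulder.
- collar (a joint): turn of the collar in rad, growing anticlockwise seen from above (loosening): 0 when the dark line first stands at the pointer, 6.28 one full turn later, 12.57 after two. Starts at -1.3 to -0.3, the line short of the pointer. The thread drags with about 0.11 N m (about 2.5 N along the rim); the collar stays where it is left.
- collar_top (a point): centre of the collar's top face, on its axis, about 234 mm above the counter (rises 1.5 mm a turn). Light metal ring 28 mm high, underside 6 mm above the shoulder, 91 mm in diameter, with 40 round upright ribs standing out 2.2 mm (95.4 mm over the ribs); in its top a dish 50 mm wide, 6 mm deep. The frame turns with the collar; the line lies on its -x side.
- index_line (a point): outer end of the dark line (18 x 8 mm, radial) on the collar's top face, 45.5 mm from the axis; the line goes on down the edge. It turns with the collar.
- pointer (a point): tip of the flat light metal arrowhead, 3 mm thick, lying on the grinder's shoulder in front of the collar (grinder -x side), 50 mm from the collar's axis, 33 mm below the collar's top.
- hopper: amber bean hopper standing upside down on its black lid, 124 mm across, 150 mm high, loose; origin at its underside. To be left alone.
- dosing_cup: steel cup 52 mm across, 60 mm high, loose on the grinder's tray under the spout; origin at its underside. To be left alone.
- brush: cleaning brush, wooden handle, lying along its x, 142 mm long, 16 mm high, loose. To be left alone.
- cezve: small copper coffee pot, 80 mm across, 70 mm high, with a long brass handle to its +x (reaching 165 mm from its origin, 87 mm high), loose; origin at its underside. To be left alone.
- sugar_jar: glass jar with a red lid, 80 mm across, 115 mm high, loose; origin at its underside. To be left alone.
- saucer: white saucer 110 mm across, 16 mm high, loose; origin at its underside. To be left alone.
- tea_glass: waisted tea glass 54 mm across, 88 mm high, standing loose on the saucer; origin at its underside. To be left alone.

How it is judged:
On the way, in this order (a step that is already met when the one before it is completed fails the run):
1. the dark line has been brought round to the pointer (value of joint collar above -0.15 rad), for 0.05 s.
2. one full turn past the pointer (value of joint collar above 6.1 rad), for 0.05 s.
3. two full turns past the pointer (value of joint collar above 12.22 rad), for 0.05 s.
At the end, for the whole second after the job is handed in: the collar is at rest two full turns (12.57 rad) past the pointer, with its line within 20 degrees (0.35 rad) of the pointer, and everything else stands within 25 mm of where it was (value of joint collar between 12.22 and 12.92 rad and velocity of joint collar between -0.05 and 0.05 rad/s and distance of each of hopper, dosing_cup, brush, cezve, sugar_jar, saucer, tea_glass from where it was at the start of the episode below 0.025 m); the robot touches nothing.
It fails at once if the collar was gripped or forced (over 40 N between fingers and collar) (contact force between the fingers and collar above 40 N).
It fails at once if another thing was pushed away, knocked over or picked up (moved over 25 mm or tipped over 0.5 rad) (distance of any of hopper, dosing_cup, brush, cezve, sugar_jar, saucer, tea_glass from where it was at the start of the episode above 0.025 m or angle between any of hopper, dosing_cup, cezve, sugar_jar, saucer, tea_glass's own z axis and vertical above 0.5 rad).
It also fails if it takes over 72 s, if anything falls off the work surface, if the arm or the gripper's body presses on something with over 40 N, if the wrist force passes 120 N, or if a joint passes its speed limit or range.

## Working session

There is one attempt and no reset: what is moved stays moved. The work goes in short steps, each a Python script; the robot and the scene stay as the last script left them, time stands still between calls to the robot, and variables do not carry over. Pictures are saved under pics/ and viewed, and the job is handed in when it is done.

```bash
mkdir -p pics; ls
python3 - <<'E'
from rig import *
import cv2,numpy as np
s=get_state(); print(s)
for n in("side","top"):
    d=get_image(n); cv2.imwrite(f"pics/{n}0.png",cv2.cvtColor(d["image"],cv2.COLOR_RGB2BGR))
    print(n,d["vfov"],d["cx"],d["cy"],d["R"],d["t"], -np.array(d["R"]).T@d["t"])
    for l in("grinder","collar","index_line","pointer","hopper","dosing_cup","brush","cezve","sugar_jar","saucer"):
        for r in trace(l,n)[:2]:
            p=r["pixels"]; ys,xs=np.nonzero(p); print(l,round(r["score"],2),r["extent"],xs.mean().round(1),ys.mean().round(1),len(xs))
E
```

```text
pics
{'time': 0.0, 'joint_pos': array([-1.32589691,  0.32183466, -0.07010147,  1.45165282,  0.02257072,
        1.37075068, -0.05686458]), 'qd': array([ 5.50205456e-04, -2.03977863e-03,  7.78634527e-04,  2.81894286e-04,
       -1.74810420e-05, -3.66331532e-04,  6.54806397e-04]), 'tau': array([ 7.77853329e-04, -4.93572485e+01, -3.81528027e-01, -3.14337480e+01,
        1.31244451e-02,  1.12208023e-02, -3.75160903e-05]), 'tool_pos': array([0.14860069, 0.63225957, 0.23022715]), 'eef_rot': array([[-3.65860796e-04, -9.73501124e-01,  2.28681936e-01],
       [-1.82225109e-03,  2.28682221e-01,  9.73499420e-01],
       [-9.99998273e-01, -6.05506342e-05, -1.85762934e-03]]), 'ft_force': array([-0.13869685, -0.09135986, -0.89280865]), 'wrist_torque': array([0.03808874, 0.04328085, 0.00344744]), 'width': 0.0852946546933187}
side 48.61197371458414 271.9399263156752 206.2733898200744 [[ 0.48823517 -0.87270148 -0.00430718]
 [-0.60318981 -0.33388115 -0.72435173]
 [ 0.63070474  0.35625204 -0.68941716]] [-0.25130924  0.47648088  0.67559378] [-0.01599377 -0.30091162  0.80982326]
grinder 0.65 [282.1, 198.
[... 817 characters left out ...]
 0.63163748 1.32297327] [0.51481214 0.06736398 1.37136568]
grinder 0.64 [313.7, 179.7, 419.8, 297.5] 366.1 235.7 6939
collar 0.67 [356.4, 210.3, 399.4, 248.6] 379.1 227.7 1401
index_line 0.92 [359.3, 205.3, 398.7, 246.3] 379.4 227.3 1410
pointer 0.98 [317.0, 185.0, 416.9, 297.4] 365.9 235.9 6881
dosing_cup 0.45 [342.5, 260.2, 353.8, 278.7] 345.1 269.5 115
brush 0.63 [308.0, 126.8, 343.7, 172.4] 325.5 151.1 298
brush 0.29 [274.1, 188.7, 320.7, 229.3] 296.0 208.4 1576
cezve 0.65 [370.7, 109.0, 414.1, 185.8] 386.0 163.8 753
sugar_jar 0.8 [404.8, 254.0, 448.6, 282.1] 426.9 269.3 1005
saucer 0.57 [434.1, 199.7, 466.2, 240.5] 446.7 220.8 700
saucer 0.3 [356.9, 207.6, 397.6, 248.0] 379.1 227.4 1387
```

Run:
```python
import cv2
a=cv2.imread("pics/side0.png")[180:420,250:540];b=cv2.imread("pics/top0.png")[100:310,250:490]
cv2.imwrite("pics/sc.png",cv2.resize(a,None,fx=2.5,fy=2.5,interpolation=cv2.INTER_CUBIC));cv2.imwrite("pics/tc.png",cv2.resize(b,None,fx=2.8,fy=2.8,interpolation=cv2.INTER_CUBIC))
```

```text
(no output)
```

View pics/sc.png

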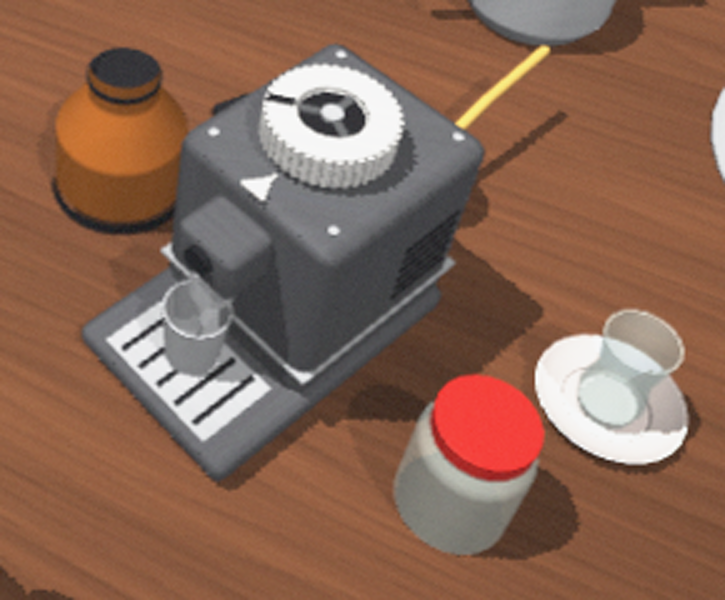

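View pics/tc.png

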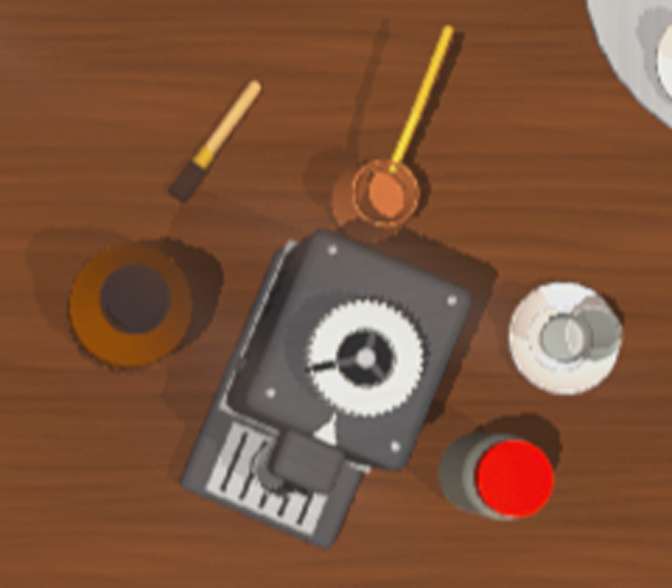

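View pics/top0.png

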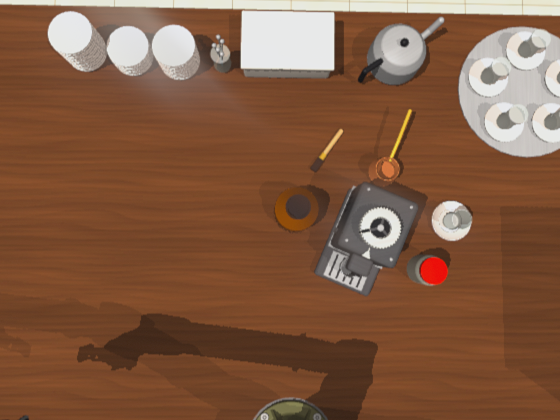

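Collar in the top view at about (380,228), with the dark line on its left side (grinder +y) and the pointer at about (366,254), so the line is roughly 1.2 rad short. The fingertip's working space above the shoulder is clear. Next I'll fit the poses.

```bash
cat > h.py <<'E'
from rig import *
import numpy as np, cv2
from scipy.optimize import minimize
def proj(d,X):
    X=np.atleast_2d(X); c=X@np.array(d["R"]).T+d["t"]; f=210/np.tan(np.radians(d["vfov"]/2))
    return c[:,:2]/c[:,2:]*f+[d["cx"],d["cy"]]
def ray(d,uv,z):
    f=210/np.tan(np.radians(d["vfov"]/2)); R=np.array(d["R"])
    v=R.T@np.array([(uv[0]-d["cx"])/f,(uv[1]-d["cy"])/f,1]); o=-R.T@d["t"]
    return o+v*(z-o[2])/v[2]
th=np.linspace(0,2*np.pi,73)
def circ(x,y,z,r): return np.c_[x+r*np.cos(th),y+r*np.sin(th),0*th+z]
def unwrap(d,c,z,ra=(.028,.043),n=360):
    """mean brightness along world angle on collar top face"""
    g=cv2.cvtColor(d["image"],cv2.COLOR_RGB2GRAY).astype(np.float32)
    out=np.zeros(n); a=np.arange(n)*2*np.pi/n
    for r in np.linspace(*ra,6):
        p=proj(d,np.c_[c[0]+r*np.cos(a),c[1]+r*np.sin(a),0*a+z]).astype(np.float32)
        out+=cv2.remap(g,p[:,0:1],p[:,1:2],cv2.INTER_LINEAR)[:,0]/6
    return a,out
E
python3 - <<'E'
from h import *
res={}
for n in("side","top"):
    d=get_image(n); m=trace("collar",n)[0]["pixels"]
    g=d["image"].astype(int); 
    f=210/np.tan(np.radians(d["vfov"]/2))
    def cost(p):
        S=8
        h=cv2.convexHull(np.vstack([proj(d,circ(p[0],p[1],z,.0468)) for z in(.206,.234)]).astype(np.float32))
        im=np.zeros((420,560),np.uint8); cv2.fillConvexPoly(im,np.round(h*256).astype(np.int32),255,cv2.LINE_AA,8)
        im=im/255.; return np.abs(im-m).sum()
    ys,xs=np.nonzero(m); p0=ray(d,(xs.mean(),ys.mean()),.22)[:2]
    best=minimize(cost,p0,method="Nelder-Mead",options=dict(initial_simplex=p0+np.array([[0,0],[.006,0],[0,.006]]),xatol=1e-5))
    print(n,p0,best.x,best.fun,m.sum()); res[n]=best.x
    c=best.x
    a,o=unwrap(d,c,.234); k=np.argsort(o)[:8]; print(np.degrees(a[k]),o[k].round(),np.median(o))
    # bounding of pointer: light pixels on shoulder
    z=.203
    gg=cv2.cvtColor(d["image"],cv2.COLOR_RGB2GRAY)
    uv={"side":(355,255),"top":(367,253)}[n]
    y0,x0=uv[1]-12,uv[0]-14
    w=gg[y0:y0+24,x0:x0+28]; print(ray(d,uv,z)); 
    im=cv2.resize(cv2.cvtColor(d["image"],cv2.COLOR_RGB2BGR)[int(c is None):,:][180:300,290:440],None,fx=5,fy=5,interpolation=cv2.INTER_CUBIC)
    for zz,r in((.234,.0455),(.234,.025),(.206,.0455)):
        q=((proj(d,circ(*c,zz,r))-[290,180]+.5)*5).astype(int); cv2.polylines(im,[q],True,(0,0,255),1)
    cv2.imwrite(f"pics/fit_{n}.png",im)
E
```

```text
side [ 0.5629017  -0.19282967] [ 0.5666367 -0.1915557] 212.14117647058822 2161
[103. 102. 104. 105. 101. 106. 100. 107.] [59. 60. 61. 67. 71. 79. 90. 97.] 244.2566738128662
[ 0.50260088 -0.1699245   0.203     ]
top [ 0.56576906 -0.19477636] [ 0.56561008 -0.1939059 ] 79.92156862745098 1381
[104. 103. 105. 102. 106. 101. 107. 100.] [ 60.  63.  65.  72.  76.  87.  93. 109.] 228.98397064208984
[ 0.50506186 -0.16975479  0.203     ]
```

View pics/fit_side.png

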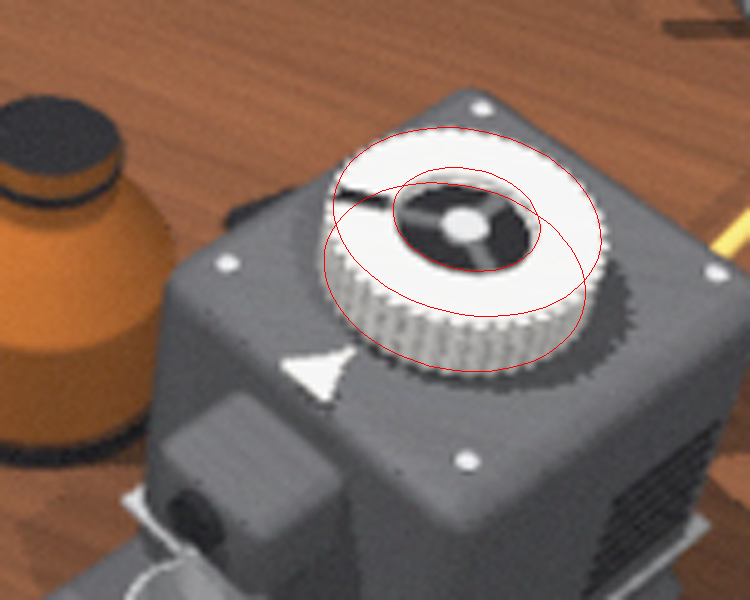

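View pics/fit_top.png

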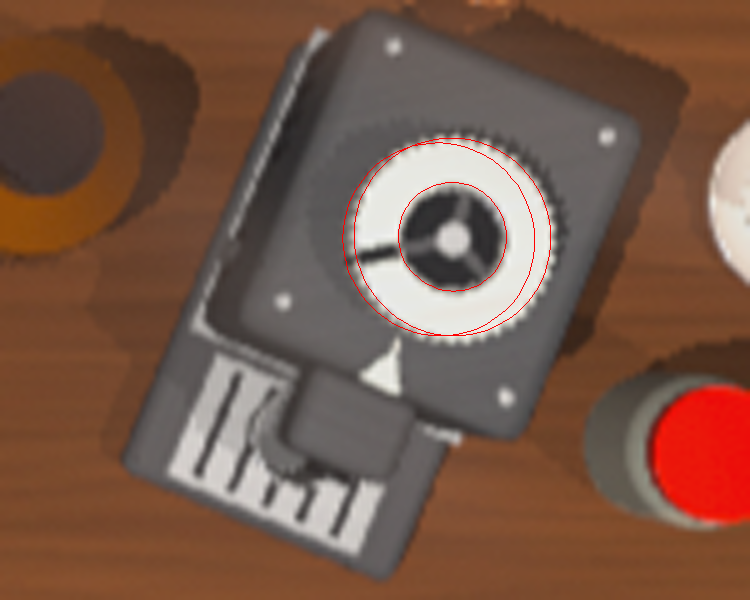

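Run:
```python
from h import *
for n,lim,tip,cors in(("top",190,(369.0,247.6),((368.4,188.9),(410.9,206.8),(346.2,239.9),(391,259.2))),("side",215,(361,249.5),((386.2,201.3),(433,234.3),(335,232.3),(383,271.8)))):
    d=get_image(n); g=cv2.cvtColor(d["image"],cv2.COLOR_RGB2GRAY)
    m=(g>lim).astype(np.uint8); m[:200]=0;m[247:]=0;m[:,:350]=0;m[:,420:]=0
    c,_=cv2.findContours(m,cv2.RETR_EXTERNAL,cv2.CHAIN_APPROX_NONE); h=max(c,key=cv2.contourArea); 
    mm=np.zeros_like(m); cv2.fillConvexPoly(mm,cv2.convexHull(h),1)
    def cost(p):
        hh=proj(d,circ(p[0],p[1],.234,p[2])); im=np.zeros((420,560),np.uint8); cv2.fillConvexPoly(im,np.round(hh*256).astype(np.int32),255,cv2.LINE_AA,8)
        return np.abs(im/255.-mm).sum()
    p0=np.array([.566,-.193,.0465]); b=minimize(cost,p0,method="Nelder-Mead",options=dict(initial_simplex=p0+np.array([[0,0,0],[.006,0,0],[0,.006,0],[0,0,.003]])))
    print(n,b.x,b.fun,mm.sum())
    t=ray(d,tip,.203); v=t[:2]-b.x[:2]; print("tip",t,np.hypot(*v),np.degrees(np.arctan2(v[1],v[0])))
    a,o=unwrap(d,b.x,.234); k=o<150; print("line",np.degrees(np.angle(np.exp(1j*a[k]).mean())))
    C=np.array([ray(d,q,.2) for q in cors]); print(C.round(4)[:,:2].tolist(), C.mean(0))
```

```text
top [ 0.56382439 -0.19454868  0.04509783] 44.0235294117647 1267
tip [ 0.51777146 -0.17455676  0.203     ] 0.05020506508499098 156.53397631365775
line 101.0
[[0.6573, -0.1746], [0.6157, -0.276], [0.5354, -0.1212], [0.491, -0.2271]] [ 0.57484531 -0.19973471  0.2       ]
side [ 0.56317258 -0.1922922   0.04621879] 45.58823529411765 1730
tip [ 0.51918967 -0.17430958  0.203     ] 0.047517058553571384 157.7625674847337
line 98.0
[[0.6603, -0.1711], [0.6178, -0.2728], [0.5376, -0.1179], [0.4936, -0.2234]] [ 0.57733022 -0.19630214  0.2       ]
```

```bash
cat >> h.py <<'E'
C=np.array([.5635,-.1935]); FRONT=np.radians(157.3)
def ori(phi):
    z=np.array([np.cos(phi),np.sin(phi),0]); x=np.array([0,0,-1.]); return np.c_[x,np.cross(z,x),z]
def tcp(psi,phi,hu,hw,R):
    n=np.array([np.cos(psi),np.sin(psi)]); u=np.array([np.cos(phi),np.sin(phi)]); w=np.array([-u[1],u[0]])
    return C+R*n+np.sign(n@u)*hu*u+np.sign(n@w)*hw*w
E
python3 - <<'E'
from h import *
for deg in range(-180,180,15):
    phi=np.radians(deg); J=[]
    for p in np.radians(np.arange(1,360,20)):
        q=ik([*tcp(p,phi,.015,.011,.05),.213],ori(phi)); J.append(q)
    if any(q is None for q in J): print(deg,"none",sum(q is None for q in J)); continue
    J=np.array(J); print(deg,J.min(0).round(2),J.max(0).round(2),abs(np.diff(J,axis=0)).max().round(2))
print(ik([*tcp(FRONT,FRONT,.03,0,.06),.35],ori(np.radians(67))))
E
```

```text
-180 none 4
-165 [-0.75  0.09  1.06  1.47 -0.48  1.29 -2.54] [-0.42  0.54  1.07  1.81 -0.08  1.41 -2.2 ] 0.15
-150 [-0.74  0.09  1.06  1.47 -0.47  1.29 -2.26] [-0.43  0.54  1.07  1.81 -0.08  1.41 -1.93] 0.13
-135 [-0.74  0.1   1.06  1.47 -0.47  1.29 -1.99] [-0.42  0.54  1.07  1.8  -0.09  1.41 -1.67] 0.13
-120 [-0.75  0.11  1.06  1.48 -0.47  1.29 -1.74] [-0.41  0.53  1.07  1.8  -0.1   1.4  -1.4 ] 0.13
-105 [-0.76  0.12  1.06  1.49 -0.46  1.29 -1.49] [-0.41  0.53  1.07  1.79 -0.11  1.4  -1.14] 0.13
-90 [-0.52  0.07  0.23  1.46 -0.24  1.29 -1.32] [ 0.19  0.35  1.01  1.78 -0.03  1.34 -0.97] 0.63
-75 [-0.46  0.07  0.18  1.45 -0.22  1.29 -1.1 ] [ 0.17  0.36  0.96  1.79 -0.01  1.34 -0.72] 0.53
-60 [-0.42  0.07  0.19  1.45 -0.2   1.29 -0.84] [ 0.15  0.36  0.87  1.8  -0.02  1.35 -0.48] 0.48
-45 [-0.39  0.07  0.21  1.45 -0.13  1.29 -0.58] [ 0.13  0.37  0.82  1.79 -0.02  1.35 -0.28] 0.42
-30 [-0.34  0.07  0.23  1.45 -0.12  1.29 -0.31] [ 0.11  0.36  0.78  1.79 -0.02  1.34 -0.05] 0.42
-15 [-0.25  0.07  0.24  1.46 -0.13  1.29 -0.04] [ 0.09  0.36  0.7   1.78 -0.02  1.34  0.21] 0.33
0 [-0.12  0.07  
[... 345 characters left out ...]
03  1.35  1.28] 0.09
60 [-0.19  0.08  0.34  1.47 -0.17  1.29  1.27] [ 0.01  0.37  0.51  1.78 -0.03  1.34  1.55] 0.09
75 [-0.27  0.08  0.36  1.47 -0.19  1.29  1.54] [-0.    0.37  0.57  1.78 -0.03  1.34  1.81] 0.11
90 [-0.33  0.07  0.42  1.46 -0.21  1.29  1.82] [-0.02  0.38  0.63  1.79 -0.03  1.35  2.08] 0.1
105 [-0.37  0.07  0.53  1.46 -0.24  1.29  2.09] [-0.08  0.4   0.68  1.8  -0.04  1.36  2.35] 0.11
120 [-0.42  0.07  0.65  1.46 -0.29  1.29  2.37] [-0.16  0.43  0.74  1.8  -0.04  1.36  2.64] 0.11
135 [-0.57  0.08 -1.18  1.41 -0.19  1.29  2.24] [1.25 0.63 0.87 1.8  0.58 1.48 2.69] 1.87
150 none 4
165 none 9
[-0.6391692  -0.06952965  0.86944043  1.62678633  0.05310384  1.55972847
  1.39786078]
```

```bash
cat >> h.py <<'E'
PHI=np.radians(67.3); U=np.array([np.cos(PHI),np.sin(PHI)]); W=np.array([-U[1],U[0]]); Z=.213
E
python3 - <<'E'
from h import *
O=ori(PHI)
command_gripper(0.0,20); print(get_state()["width"])
p=get_state()["tool_pos"]
goto([*(C+W*.085),.32],O)
s=get_state(); print(s["time"],s["tool_pos"],s["joint_pos"].round(2))
servo_line([*(C+W*.085),Z],vel=.12)
s=get_state(); print(s["time"],s["tool_pos"],s["ft_force"])
r=servo_line([*(C+W*.052),Z],vel=.02,stop_force=4)
s=get_state(); d=s["tool_pos"][:2]-C; print(r,s["time"],d@W,d@U,s["ft_force"])
for n in("side","top"):
    d=get_image(n); im=cv2.cvtColor(d["image"],cv2.COLOR_RGB2BGR)[130:310,270:470]; cv2.imwrite(f"pics/{n}1.png",cv2.resize(im,None,fx=3,fy=3,interpolation=cv2.INTER_CUBIC))
E
```

```text
-8.560697857663604e-05
5.2083 [ 0.48547423 -0.15969602  0.31986545] [-0.5  -0.04  0.75  1.67  0.02  1.5   1.43]
6.25 [ 0.48561753 -0.16089791  0.2137434 ] [ 0.55687057 -0.74635557 -0.61083   ]
True 7.5333 0.05747490917746997 -7.746327821213507e-05 [-0.99820995 -0.41932869 -0.98055009]
```

View pics/side1.png

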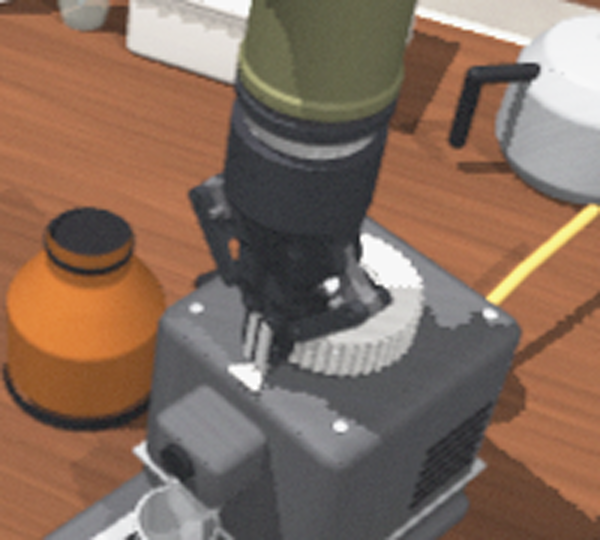

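View pics/top1.png

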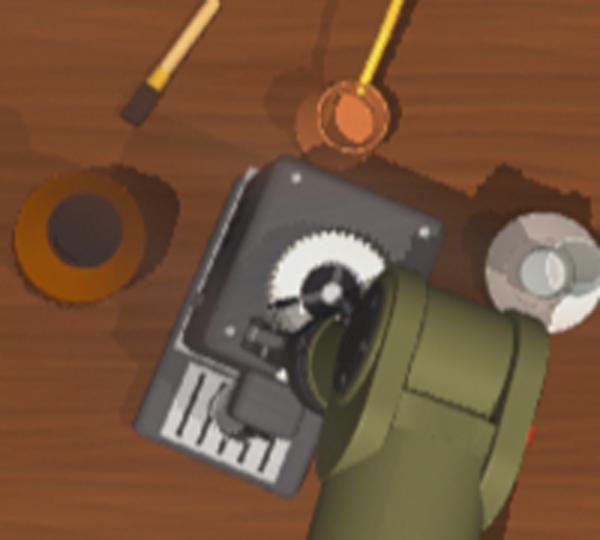

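Contact at 57.5 mm along the front direction, against about 58.7 expected, so the centre is good to about 1 mm. Now I'll press lightly and roll a first short arc with force feedback.

```bash
cat >> h.py <<'E'
import json,os
HW=.0105
def path(psi0,psi1,hu,hw=HW,R=.0475,ds=.009):
    """closed rounded-rectangle path from psi0 (deg) to psi1, list of (xy,n)"""
    ps=np.arange(psi0,psi1+1e-9,1.0)+.01
    P=np.array([tcp(np.radians(p),PHI,hu,hw,R) for p in ps]); N=np.c_[np.cos(np.radians(ps)),np.sin(np.radians(ps))]
    s=np.r_[0,np.cumsum(np.hypot(*np.diff(P,axis=0).T))]
    n=max(1,int(np.ceil(s[-1]/ds))); t=np.linspace(0,s[-1],n+1)
    f=lambda A:np.c_[np.interp(t,s,A[:,0]),np.interp(t,s,A[:,1])]
    return f(P),f(N),np.interp(t,s,ps)
def line_angles(save=None):
    out=[]; ims=[]
    for n in("side","top"):
        d=get_image(n); c=C
        a,o=unwrap(d,c,.235); b=o>170
        # dark runs flanked by bright on both sides
        runs=[]; i=0
        st=np.flatnonzero(b & ~np.roll(b,-1))
        for k in st:
            L=0
            while not b[(k+1+L)%360] and L<60: L+=1
            if 5<=L<=22 and all(b[(k-j)%360] for j in range(5)) and all(b[(k+1+L+j)%360] for j in range(5)):
                runs.append(((k+1+L/2)%360,L,int(o[[(k+1+j)%360 for j in range(L)]].min())))
        out.append(runs)
        ims.append(cv2.resize(cv2.cvtColor(d["image"],cv2.COLOR_RGB2BGR)[170:290,320:440],None,fx=3,fy=3,interpolation=cv2.INTER_CUBIC))
    if save: cv2.imwrite(save,np.hstack(ims))
    return [[(round((r[0]-157.3+180)%360-180),r[1],r[2]) for r in rr] for rr in out]
E
python3 - <<'E'
from h import *
f0=np.array([.1,-.4])
def rd(tag):
    s=get_state(); d=s["tool_pos"][:2]-C; f=s["ft_force"]; print(tag,round(s["time"],2),(d@W*1e3).round(2),(d@U*1e3).round(2),"F W,U,z",(f[:2]@W).round(1),(f[:2]@U).round(1),f[2].round(1))
for r in(.0565,.0555):
    servo_line([*(C+W*r),Z],vel=.02); rd(r)
for k in(3,6,9,12):
    servo_line([*(C+W*.0555-U*.001*k),Z],vel=.04); rd(k)
print(line_angles("pics/la1.png"), get_state()["time"])
E
```

```text
0.0565 7.88 57.18 -0.01 F W,U,z 1.7 -0.2 -0.5
0.0555 8.13 57.12 -0.05 F W,U,z 4.5 0.3 0.9
3 8.38 57.08 -2.36 F W,U,z 6.1 1.4 0.9
6 8.63 57.1 -5.1 F W,U,z 5.8 1.2 0.6
9 8.88 56.95 -8.2 F W,U,z 5.6 1.5 0.3
12 9.13 56.58 -11.49 F W,U,z 5.4 2.1 0.4
[[], []] 9.2333
```

View pics/la1.png

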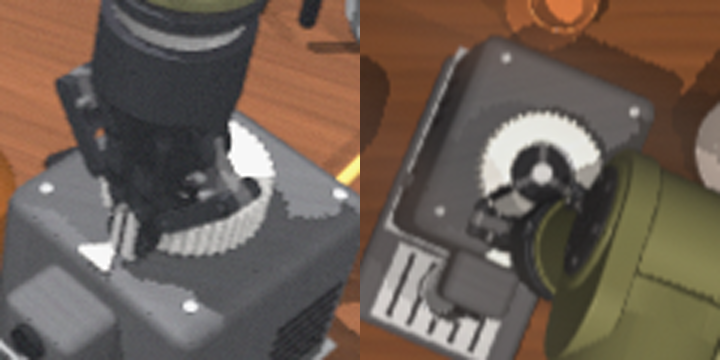

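```bash
cat >> h.py <<'E'
def roll(psi0,psi1,delta=.003,hu=.0145,vel=.05,Ft=10,log=True,every=1e9,g=.0001):
    P,N,ps=path(psi0,psi1,hu); rows=[]; s=get_state()
    for i,(p,n,a) in enumerate(zip(P,N,ps)):
        n=n/np.hypot(*n)
        servo_line([*(p-n*delta),Z],vel=vel)
        s=get_state(); f=s["ft_force"][:2]; Fn=f@n; Fp=f@np.array([n[1],-n[0]])  # resist along clockwise
        rad=np.hypot(*(s["tool_pos"][:2]-C))
        lag=((p-n*delta)-s["tool_pos"][:2])
        rows.append((round(a),round(s["time"],2),round(Fn,1),round(Fp,1),round(delta*1e3,1),round((s["tool_pos"][:2]-p)@n*1e3,1)))
        if np.hypot(*f)>25: print("HIGH",rows[-1]); break
        delta=float(np.clip(delta+g*(Ft-Fn),0,.006))
    if log:
        for r in rows: print(*r)
    return a,delta
E
python3 - <<'E'
from h import *
print(roll(158,250))
print(line_angles("pics/la2.png"), get_state()["time"])
E
```

```text
158 9.48 5.1 1.0 3.0 -2.1
169 9.8 0.6 -0.8 3.5 -3.9
179 10.12 0.2 0.1 4.4 -5.0
190 10.43 1.2 -0.6 5.4 -5.3
201 10.73 2.0 -0.5 6.0 -5.5
211 11.04 -0.7 -0.3 6.0 -6.3
222 11.35 0.5 0.5 6.0 -5.9
233 11.66 1.2 0.3 6.0 -5.4
243 11.97 5.5 1.1 6.0 -4.2
247 12.28 7.5 1.3 6.0 -2.9
248 12.61 7.4 0.3 6.0 -2.6
250 12.93 6.9 -0.1 6.0 -2.9
(np.float64(250.01), 0.006)
[[(47, 12, 63)], [(50, 13, 54)]] 13.0333
```

View pics/la2.png

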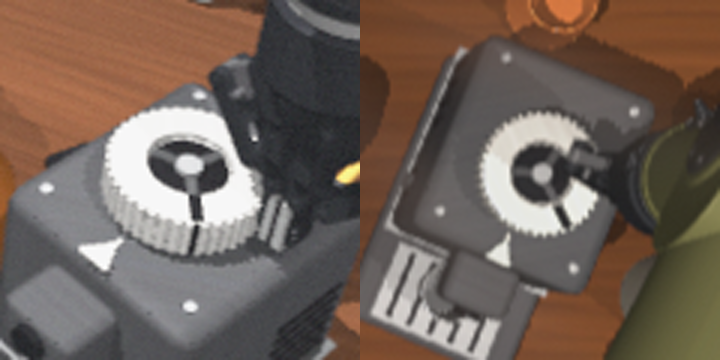

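The line has moved from −57° to about +48° past the pointer, and both cameras agree. The corner drive works with low forces, so I'll continue in quarter orbits and check each one.

Run:
```python
from h import *
dl=.005
for k,(a,b) in enumerate(((251,300),(301,350),(351,400))):
    _,dl=roll(a,b,dl); print(line_angles(f"pics/la3{k}.png"), get_state()["time"])
cv2.imwrite("pics/la3.png",cv2.resize(np.vstack([cv2.imread(f"pics/la3{k}.png") for k in range(3)]),None,fx=.55,fy=.55,interpolation=cv2.INTER_AREA))
```

```text
251 13.28 5.5 1.6 5.0 -2.9
261 13.57 6.4 0.9 5.5 -3.3
271 13.87 5.8 -0.2 5.8 -3.5
280 14.16 5.6 0.1 6.0 -3.7
290 14.45 5.3 0.3 6.0 -3.8
300 14.74 5.2 0.7 6.0 -3.8
[[(97, 12, 70)], [(97, 13, 64)]] 14.8417
301 15.09 4.4 2.4 6.0 -3.9
312 15.39 5.0 1.0 6.0 -3.7
322 15.69 7.3 2.6 6.0 -2.6
333 15.99 8.1 4.3 6.0 -1.4
337 16.31 13.4 5.0 6.0 0.1
337 16.63 16.4 2.0 5.7 1.5
338 16.96 13.7 0.1 5.0 1.3
340 17.28 10.4 -0.4 4.6 0.3
350 17.59 5.4 -0.5 4.6 -0.7
[[(-175, 12, 74)], []] 17.6917
351 17.94 6.8 0.4 5.1 -0.8
361 18.23 3.8 -3.1 5.4 -3.5
371 18.52 5.7 -0.2 6.0 -3.8
380 18.82 5.6 1.0 6.0 -3.5
390 19.11 6.5 0.8 6.0 -3.2
400 19.4 7.3 0.6 6.0 -2.9
[[(-138, 12, 74)], []] 19.5
```

View pics/la3.png

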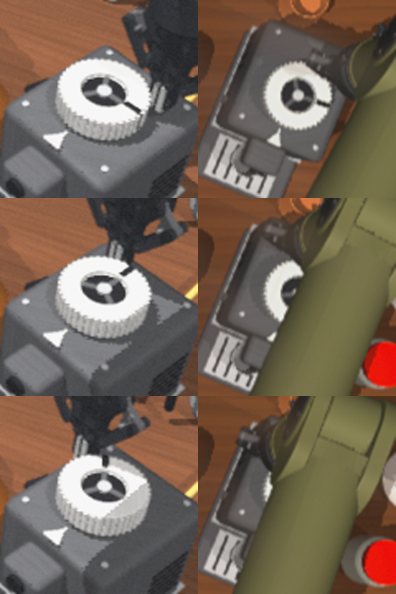

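Run:
```python
from h import *
dl=.005
for k,(a,b) in enumerate(((401,450),(451,500),(501,550),(551,600))):
    _,dl=roll(a,b,dl,log=False); s=get_state();print(line_angles(f"pics/la4{k}.png"), s["time"],s["ft_force"].round(1),dl)
cv2.imwrite("pics/la4.png",cv2.resize(np.vstack([cv2.imread(f"pics/la4{k}.png") for k in range(4)]),None,fx=.4,fy=.4,interpolation=cv2.INTER_AREA))
```

```text
[[], []] 21.9417 [0.7 7.2 6.2] 0.006
[[], []] 23.75 [-3.9  3.1  0.6] 0.006
[[], []] 26.6 [-1.2  0.1  1. ] 0.006
[[], []] 28.4083 [-5.2 -4.3 -0.6] 0.006
```

View pics/la4.png

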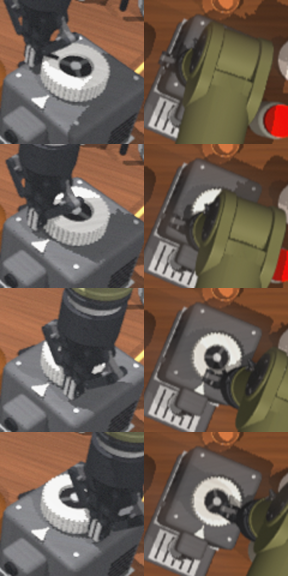

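The line is hidden under the gripper in the last frames, so I'll back off and look.

Run:
```python
from h import *
n=np.array([np.cos(np.radians(240)),np.sin(np.radians(240))])
p=get_state()["tool_pos"][:2]
servo_line([*(p+n*.03),Z],vel=.12)
servo_line([*(p+n*.14),.30],vel=.25)
print(line_angles("pics/la5.png"), get_state()["time"],get_state()["tool_pos"])
```

```text
[[(98, 14, 58)], [(96, 15, 56)]] 29.725 [ 0.4582514  -0.35863892  0.29840403]
```

View pics/la5.png

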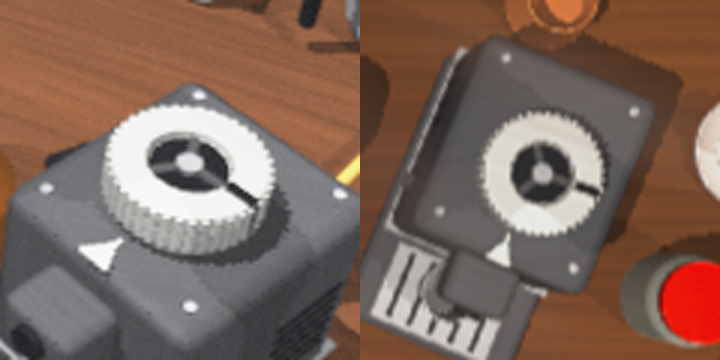

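Both views show +97°, so the collar is at 457° in total with 263° left. I'll re-engage at front-left so that the finish is visible with the finger at the back.

Run:
```python
from h import *
p=C+W*.10; a=np.radians(122); n=np.array([np.cos(a),np.sin(a)])
servo_line([*p,.30],vel=.25)
q=tcp(a,PHI,.0145,HW,.0475)+n*.02
servo_line([*q,.26],vel=.2); servo_line([*q,Z],vel=.12)
print(get_state()["time"])
dl=.003
for k,(a,b) in enumerate(((122,170),(171,220),(221,270))):
    _,dl=roll(a,b,dl,log=k==0); s=get_state();print(line_angles(f"pics/la6{k}.png"), s["time"],s["ft_force"].round(1),dl)
cv2.imwrite("pics/la6.png",cv2.resize(np.vstack([cv2.imread(f"pics/la6{k}.png") for k in range(3)]),None,fx=.55,fy=.55,interpolation=cv2.INTER_AREA))
```

```text
31.7667
122 32.38 0.5 -0.2 3.0 -3.2
132 32.68 0.4 0.2 4.0 -3.9
143 32.99 4.6 0.4 4.9 -3.7
153 33.29 7.8 2.5 5.5 -3.3
157 33.61 14.3 3.2 5.7 -1.6
157 33.93 14.8 0.4 5.2 -1.0
158 34.26 11.4 0.1 4.8 -1.3
160 34.58 5.2 -2.0 4.6 -3.6
170 34.88 2.8 -1.5 5.1 -5.1
[[], [(159, 13, 68)]] 34.8833 [-3.  -1.  -0.8] 0.005824082263933494
[[], [(-160, 14, 60)]] 36.6917 [-0.5 -0.6  0.4] 0.006
[[(-91, 11, 87)], [(-89, 13, 58)]] 39.2083 [-0.4 -6.6 -1.1] 0.006
```

View pics/la6.png

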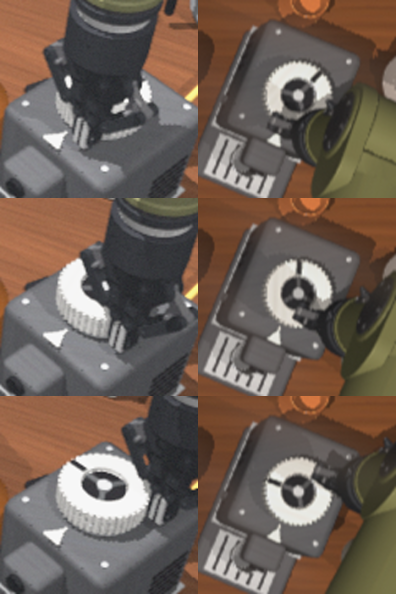

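Total is now 630° (line at −90°). I'll finish with a look after every short step.

Run:
```python
from h import *
dl=.006;a=271;last=-90;b=300
while a<420:
    _,dl=roll(a,b,dl,log=False); r=line_angles("pics/la7.png"); print(b,r,get_state()["time"])
    v=[x[0] for rr in r for x in rr]
    if not v: print("lost"); break
    last=v[0]
    if last>-6 or get_state()["time"]>60: break
    a=b+1; b=a+(10 if last<-25 else 4)
    if 334<b<341: b=338
```

```text
300 [[(-65, 11, 80)], [(-59, 14, 61)]] 40.5333
311 [[(-55, 12, 69)], [(-49, 13, 60)]] 41.175
322 [[(-46, 13, 62)], [(-39, 14, 59)]] 41.8167
333 [[(-35, 12, 62)], [(-27, 14, 59)]] 42.4583
344 [[(20, 12, 73)], []] 44.2917
```

View pics/la7.png

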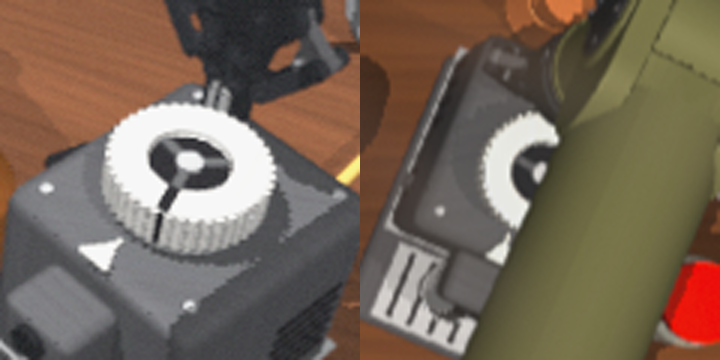

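The roll along the finger's flat face overshot to about +20–25°, which is right at the tolerance. I'll roll the collar back gently along the same face in small steps.

Run:
```python
from h import *
s=get_state(); d=s["tool_pos"][:2]-C; x=d@U; print("now W,U",d@W,x,s["ft_force"].round(1))
r0=-(.0475+HW-.0045)
servo_line([*(C+W*r0+U*min(x,.013)),Z],vel=.05)
x=min(x,.013)
for k in range(7):
    x-=.004; servo_line([*(C+W*r0+U*x),Z],vel=.05)
    s=get_state(); f=s["ft_force"][:2]
    r=line_angles("pics/la8.png"); print(round(x,4),r,"Fn",(-f@W).round(1),(f@U).round(1),round(s["time"],2))
    if r[0] and r[0][0][0]<=0: break
n=-W
p=get_state()["tool_pos"][:2]
servo_line([*(p-W*.03),Z],vel=.12)
servo_line([*(p-W*.05),.32],vel=.25)
print(line_angles("pics/la9.png"),get_state()["time"])
```

```text
now W,U -0.05732561693329145 0.02241469857396598 [ 6.6 -1.1  0.3]
0.009 [[(7, 12, 71)], []] Fn 12.0 2.7 44.83
0.005 [[(0, 13, 73)], [(8, 14, 54)]] Fn 12.6 2.8 45.17
[[(0, 13, 73)], [(8, 14, 54)]] 46.4083
```

View pics/la9.png

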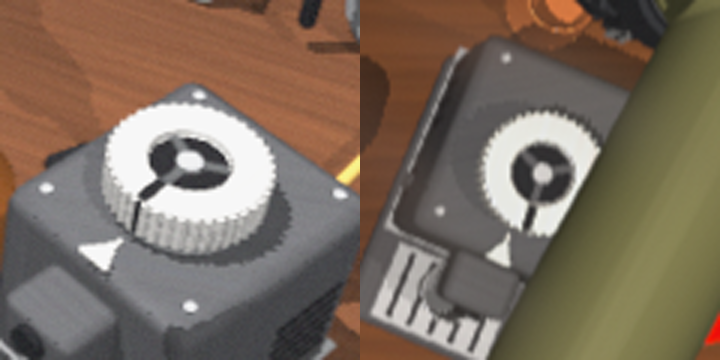

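Run:
```python
from h import *
for n,c in(("top",(.56382,-.19455)),("side",(.56317,-.19229))):
    d=get_image(n)
    for z in(.234,.237):
        a,o=unwrap(d,c,z); k=o<150
        # longest narrow run nearest front
        m=k&(abs((np.degrees(a)-157.3+180)%360-180)<35)
        print(n,z,np.degrees(np.angle(np.exp(1j*a[m]).mean()))-157.3,m.sum())
    im=cv2.cvtColor(d["image"],cv2.COLOR_RGB2BGR)
    for l in("hopper","dosing_cup","brush","cezve","sugar_jar","saucer"):
        r=trace(l,n)
        if r: print(l,round(r[0]["score"],2),np.round(r[0]["extent"]))
    cv2.imwrite(f"pics/{n}_end.png",im)
print(get_state()["ft_force"].round(1),get_state()["time"])
```

```text
top 0.234 6.199999999999989 12
top 0.237 5.199999999999989 12
hopper 0.77 [277. 189. 319. 231.]
dosing_cup 0.35 [314. 180. 410. 294.]
brush 0.7 [310. 126. 341. 170.]
cezve 0.85 [366. 110. 413. 186.]
sugar_jar 0.45 [434. 263. 448. 279.]
saucer 0.24 [314. 183. 410. 292.]
side 0.234 0.6999999999999886 11
side 0.237 3.1999999999999886 10
hopper 0.77 [271. 198. 326. 275.]
dosing_cup 0.89 [315. 295. 343. 331.]
brush 0.27 [316. 298. 340. 332.]
cezve 0.73 [432. 199. 471. 232.]
sugar_jar 0.69 [406. 329. 466. 399.]
saucer 0.78 [461. 313. 522. 364.]
[-0.4 -0.2 -0. ] 47.1083
```

View pics/side_end.png

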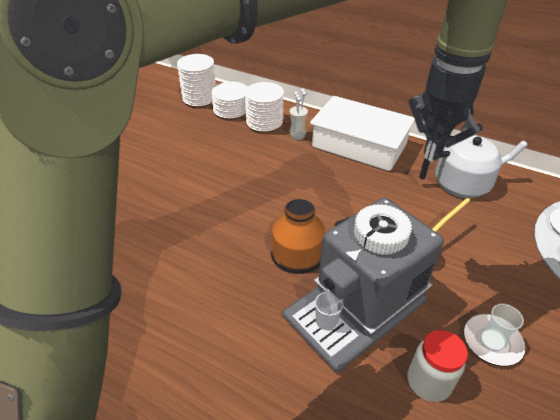

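```bash
python3 -c "
from rig import *
finish_job(); print(get_state()['time'])"
```

```text
the job is handed in; nothing more can be done
the job is handed in; nothing more can be done
```

The collar has been loosened by two full turns past the pointer, and I handed the job in at about 47 s, with no verdict reported. I rolled the closed fingertip around the rim on about one and two-thirds orbits.

- **Turn count:** the line started about 57° short of the pointer. Camera readings, measured from the pointer, were +48°, 97°, 185°, 222°, 457°, 630° and about 740°. Between 222° and 457° the gripper hid the line, so the full turn there is inferred from the steady progress of the roll and the look after backing off.
- **Overshoot:** the last roll went about 20–25° too far. I rolled the collar back gently with the finger, a small clockwise correction.
- **Final position:** the line is about 4° past the pointer, within the 20° tolerance. The cameras differ slightly: the top reads +5° and the side +3°, after correcting for the collar's rise and each camera's fitted centre. My uncorrected readings were 8° and 0°.
- **Force:** the highest force I read on the collar was about 17 N, against the 40 N limit. These were readings at the end of each short move, not continuous.
- **Other items:** the hopper, cezve, brush, dosing cup, sugar jar and saucer traced where they were at the start, each in at least one camera. I checked the tea glass by eye only; it is still standing on its saucer. Some top-camera traces were unusable because the arm hid those items.
- **Hand:** it is clear of everything, with wrist force about 0.4 N.

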